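# Slide an icon case down the lane between the microscope's rails

### The job

The glazed wooden icon case lies askew on the loading end of the travelling microscope's bed. Using only the fingertips, push it gently down the lane between the two oiled guide rails until its leading end is up against the rubber buffers of the stop, without ever letting the case touch either rail. Do not lift or tip the case, keep off the microscope, leave the jar, brush pot, loupe and cork block where they are, and finish with the hand clear.

Things in the scene. Friction and masses are not known exactly. Their poses are not given: they have to be found in the camera images.
- bed: Fixed light-grey bed plate on the bench, 12 mm thick. Origin: on the lane's centre line, at bench height; x = lane direction, loading end to stop (roughly robot's left to right), z up. Plate: x -330 to 370, y -150 to 150 (mm). On the loading area, x below -70, stands only the case. A drive screw (x -60 to 314, y 110 to 148, 40 mm above the bench) and a motor (x 317 to 367, 54 mm) lie along its +y edge.
- rail_far: Fixed steel profile rail on the bed, on the bed's +y side: 430 mm long (bed x = -70 to +360), 20 mm wide (bed y = +71 to +91), its top 18 mm above the plate (30 mm above the bench). Its frame is the same as the bed's (same origin and axes). The case must not touch it.
- rail_near: The other rail, same size, on the bed's -y side (bed y = -71 to -91); its frame is the same as the bed's. The clear lane between the two rails is 142 mm wide. The case must not touch it.
- stop: Fixed aluminium cross bar between the rails (bed x = 180 to 194, 128 mm wide, 32 mm high above the plate) carrying two black rubber buffers of 22 mm diameter at bed y = -35 and +35 that point to the loading end and end at bed x = 170. Its frame is the same as the bed's.
- lane_mouth (a point): Point on the plate's top (12 mm above the bench), on the lane's centre line, level with the rails' ends at the loading end (bed x = -70).
- stop_face (a point): Point half-way between the front faces of the two rubber buffers (bed x = 170, y = 0, 18 mm above the plate): where the middle of the case's leading end arrives.
- case: Loose closed wooden case, glazed flat top over a gold icon, plain upright sides: 150 mm along its x, 118 along its y, 48 high, 0.4 to 0.75 kg. Origin: centre of underside; x points to its leading end. Starts on the loading area, up to 0.3 rad askew, 35 mm off the centre line. Centred in the lane it has 12 mm free each side; it stands 30 mm above the rails' tops, so fingers over the rails can push it.
- microscope: Fixed stereo microscope on its bridge, straddling the rails and parked behind the stop: bed x = 215 to 355, bed y = -147 to +120 (cable apart), up to 470 mm above the bench. Its frame is the same as the bed's. Not to be touched.
- varnish_jar: Bystander: amber glass jar with black cap, 48 mm diameter, 75 mm high, loose on the bench beyond the bed. Origin: centre of its underside.
- brush_pot: Bystander: small blue ceramic pot, 56 mm diameter, 60 mm high, with brushes standing up to about 125 mm, loose on the bench beyond the bed. Origin: centre of its underside.
- loupe: Bystander: black eye loupe, 46 mm diameter, 42 mm high, loose on the bench on the robot's side of the bed. Origin: centre of its underside.
- eraser_block: Bystander: cork sanding block 55 x 35 x 22 mm, loose on the bench on the robot's side of the bed. Origin: centre of its underside.

How it is judged:
On the way, in this order (a step that is already met when the one before it is completed fails the run):
1. the case has entered the lane: its leading end is 30 mm or more past the rails' ends, flat on the plate (x of case in the frame of bed above -0.115 m and y of case in the frame of bed between -0.014 and 0.014 m and height (world z) of case below 0.016 m), for 0.1 s.
2. the case has come up to the stop (x of case in the frame of bed above 0.09 m), for 0.1 s.
At the end, for the whole second after the job is handed in: The case rests flat on the bed plate between the rails, its leading end within 5 mm of the rubber buffers, squared to the lane within 0.1 rad, at rest (x of case in the frame of bed between 0.09 and 0.098 m and y of case in the frame of bed between -0.013 and 0.013 m and angle between the x axis of case and the x axis of bed, either way round below 0.1 rad and height (world z) of case below 0.015 m and linear speed of case below 0.01 m/s); the robot touches nothing.
It fails at once if the case touches either rail (contact force between case and rail_far above 0.2 N or contact force between case and rail_near above 0.2 N).
It fails at once if the case is lifted or tipped (its underside's centre more than 10 mm off the plate, or tilted over 0.15 rad) (height (world z) of case above 0.022 m or angle between case's own z axis and vertical above 0.15 rad).
It fails at once if the case is handled roughly: faster than 0.3 m/s, or pressed into the stop with more than 40 N (linear speed of case above 0.3 m/s or contact force between case and stop above 40 N).
It fails at once if the robot bumps the microscope, or touches the case with anything but its fingers (contact force between any of the arm, the fingers and microscope above 1 N or contact force between the arm and case above 1 N).
It fails at once if a bystander is moved by more than 15 mm (distance of any of varnish_jar, brush_pot, loupe, eraser_block from where it was at the start of the episode above 0.015 m).
It also fails if it takes over 67 s, if anything falls off the work surface, if the arm or the gripper's body presses on something with over 40 N, if the wrist force passes 120 N, or if a joint passes its speed limit or range.

### The arm

A 6-joint arm with a two-finger parallel gripper is mounted at the origin on the work surface. World frame = base frame: x ahead of the robot, y to its left, z up, the work surface at z = 0. Lengths are in m, angles in rad, forces in N, time in s.
With the tool pointing down it reaches from about 0.35 to 0.8 m from the base axis. Payload 7.3 kg.
Tool frame: the origin (TCP) lies between the finger pads; the fingertips stand 14 mm ahead of it and the grasp point (between the pads) lies 5 mm behind it; x points along the fingers, y is the direction in which the jaws open and shut, and the axes are right-handed (so a half turn about x gives the same grasp; the last joint's range is limited). The gripper opens to 85 mm and grips with 20 to 120 N. Pads are 22 mm wide; open, the fingers measure 114 mm over their backs; the gripper's body (76 mm by 85 mm) begins 54 mm behind the grasp point. The pads swing forward as they close: fully open they stand 13 mm farther back than shut.
Start: joints at [-1.337, 0.342, 1.524, -0, 1.275, -0.146], TCP at [0.195, -0.488, 0.245] pointing down, gripper open.
Joint ranges: [-2.53, 2.53], [-0.77, 2.02], [0.04, 2.7], [-1, 4.14], [0.28, 2.66], [-3.11, 3.11]. Speed limits (rad/s): [2.57, 2.57, 3.14, 3.14, 3.14, 3.14].

### API

Orientations are given as a unit quaternion [w, x, y, z].
In Python, from plant import manip, imaging, models gives the robot as it stands.
- The arm moves only by the tool step_arm, never from a script. Its argument "plan" is a list that holds one entry, the list of rows, each a list of 7 numbers: the shift along the tool's x, y, z in m, then the turn, a rotation vector about the tool's x, y, z in degrees, then the finger opening in m, from 0 to 0.0854. A call has 1 to 20 rows; each row shifts and turns the pose as measured when the row begins, along the tool's axes as they then stand; what a row does not reach is not made up. A row lasts 1/12 s, in which the tool goes at most 41.7 mm and 7.16 degrees, less where a joint would pass 70% of its speed; a pose out of reach is approached as far as the arm can. A call is refused whole if a number of a shift passes 0.0417 or a number of a turn 7.16, either way. A call with a gripper value outside its range is refused whole. The fingers move at their own pace and stop on an object; the grip force is fixed at half the most. Time passes only in rows, so rows that do not move let the fingers close. It gives the time, the measured TCP pose, the force and the opening at its end, in the units of the state.
- manip.state(): the state, without advancing time (a new reading comes with each control period).
- imaging.capture(name): name is "scene" or "side" or "wrist"; returns the picture (384x512x3 uint8, red, green, blue); there is no depth.
- imaging.get_calibration(name): a dict with "fx", "fy", "cx", "cy" (pixels), "R" (3x3) and "t" (3): a world point X has camera coordinates R X + t. Camera axes: x right, y down, z forward; pixel columns grow to the right and rows downward; lengths in m; the calibration is good to about 2 mm. A picture is of the moment at which its call begins: read the wrist's pose just before it. get_calibration takes no time and is no camera call; for the wrist camera it gives the pose at the moment of the call.
- manip.sign_off(): hands the job in, once; it reports no verdict.
Trained networks look in the newest picture that a camera, given by its name, has taken for a name from the list of things; names that differ only in an ending like _2 or _b are one class to them, and where a whole thing is asked for, a point or a joint stands for the part that bears it (a point fixed in the world has none). Each returns a list of dicts, best first, with "score" (0 to 1); they miss things now and then, are a little off and sometimes report something else, mostly with a low value. They report only what shows in the picture. A call takes as long as a camera call.
- models.regions_of(camera, target): "mask" (384x512 bool, what is visible of it) and "box" ([left, top, width, height] in pixels, round what is visible of it).
The state is a dict: "time_s": time; "joints": joint angles; "qvel": joint speeds; "joint_efforts": joint torques, N m; "ee_pos": TCP position; "eef_rot": TCP orientation; "contact_force": force on the tool from outside, world axes, zero at the start; "moment": the same for the moment, N m; "grip_width": finger opening in m.
Only numpy, scipy, OpenCV 4.12 (cv2) and the standard library are available. Lean on these libraries where they do the work, as an engineer would, in place of code of your own. Each camera call takes 0.05 s, during which the arm holds its last target. There are 200 camera calls.

## Working session

There is one attempt and no reset: what is moved stays moved. The work goes in short steps, Python scripts to look and compute and a tool call to move; the robot and the scene stay as the last step left them, time stands still between calls to the robot, and variables do not carry over. Pictures are saved under pics/ and viewed, on a budget of 10 in all, crops included, one or two more only if the job needs it, and the job is handed in when it is done.

Besides the shell and the picture viewer there is one more tool, called as a command line: name --argument value ..., lists and objects as JSON in quotes. step_arm: Moves the arm, as the interface text tells. Its arguments: {"type":"object","properties":{"plan":{"type":"array","items":{"type":"array","items":{"type":"array","items":{"type":"number"}}}}},"required":["plan"]}

```bash
mkdir -p pics; ls; python3 - <<'E'
from plant import manip, imaging, models
import cv2, numpy as np
s=manip.state(); print(s)
for c in ["scene","side"]:
    im=imaging.capture(c); cv2.imwrite(f"pics/{c}0.png",im[:,:,::-1])
    k=imaging.get_calibration(c); print(c,{a:np.round(np.array(b),4).tolist() for a,b in k.items()})
    for n in ["case","rail_far","rail_near","stop","bed"]:
        for r in models.regions_of(c,n)[:2]: print(n,round(r["score"],2),r["box"],r["mask"].sum())
E
```

```text
pics
{'time_s': 0.0, 'joints': array([-1.33698024e+00,  3.42751283e-01,  1.52505864e+00, -3.22225771e-05,
        1.27539704e+00, -1.46002192e-01]), 'qvel': array([ 1.24072315e-05,  4.82009701e-04, -9.72628979e-04,  2.13824530e-04,
        1.15077405e-03, -2.01545018e-03]), 'joint_efforts': array([ 1.57847921e-04, -4.33673573e+01, -2.46010780e+01, -1.61393450e-04,
        7.83508003e-03, -3.04468745e-05]), 'ee_pos': array([ 0.19456235, -0.48718847,  0.2445966 ]), 'eef_rot': array([-0.13291382, -0.69435719, -0.13405325,  0.69442907]), 'contact_force': array([ 0.30583572,  0.375098  , -0.18256119]), 'moment': array([-0.00284666, -0.01225847, -0.00201664]), 'grip_width': 0.08556953580359165}
scene {'fx': 354.2893, 'fy': 354.2893, 'cx': 252.1892, 'cy': 190.5789, 'R': [[0.1608, 0.9869, -0.0149], [0.8429, -0.1452, -0.5182], [-0.5135, 0.0707, -0.8552]], 't': [-0.167, -0.4334, 1.2136]}
case 0.88 [273.2, 143.4, 67.8, 54.2] 2840
rail_far 0.83 [87.9, 208.3, 180.0, 41.9] 1431
rail_far 0.26 [273.9, 143.8, 64.7, 53.8] 2838
rail_near 0.61 [144.2, 156.2, 111.1, 28.5] 954
stop 0.65 [156.3, 181.9, 15.0, 47.5] 388
bed 0.71 [2.0, 22.3, 370.5, 277.8] 39705
side {'fx': 478.8256, 'fy': 478.8256, 'cx': 266.3446, 'cy': 196.364, 'R': [[-0.9742, -0.2254, -0.0109], [-0.1008, 0.4783, -0.8724], [0.2018, -0.8488, -0.4887]], 't': [0.5626, 0.0538, 1.0838]}
case 0.57 [234.2, 205.2, 79.0, 68.5] 3902
rail_near 0.96 [310.2, 156.6, 15.6, 58.2] 453
rail_near 0.31 [174.8, 0.0, 184.9, 303.9] 24885
stop 0.83 [265.4, 155.7, 50.1, 10.9] 568
stop 0.66 [343.2, 268.9, 23.3, 30.6] 717
bed 0.56 [175.2, 0.0, 181.1, 299.3] 24450
```

```bash
python3 - <<'E'
import cv2
a=cv2.imread("pics/scene0.png");cv2.imwrite("pics/s0.png",cv2.resize(a[90:330,0:400],None,fx=2,fy=2,interpolation=cv2.INTER_CUBIC))
a=cv2.imread("pics/side0.png");cv2.imwrite("pics/d0.png",cv2.resize(a[100:384,140:400],None,fx=2,fy=2,interpolation=cv2.INTER_CUBIC))
E
```

```text
(no output)
```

View pics/s0.png

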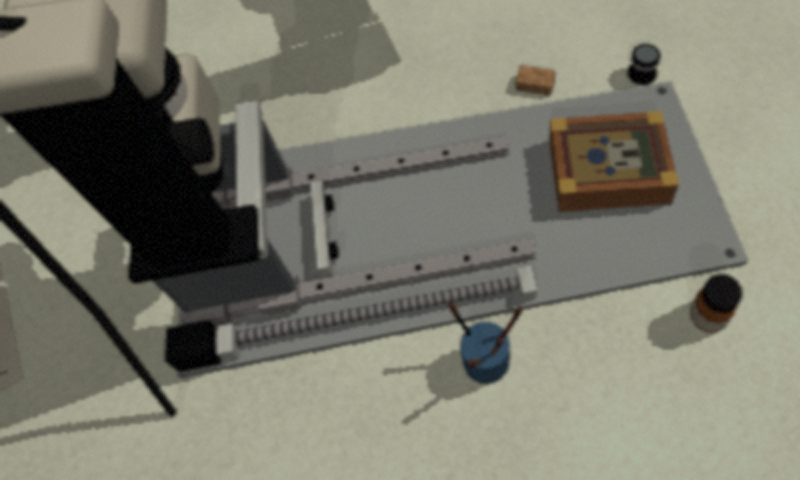

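View pics/d0.png

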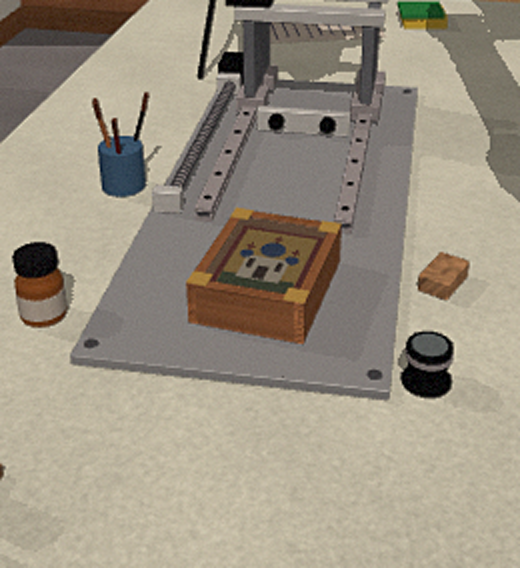

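The scene crop shows the case at about full-picture px (307,170), the near-rail end at (253,162), the far-rail end at (266,212), and the buffers near (165,192) and (167,215). In the side view the case is askew by a few degrees and lies slightly towards the near side. Next I'll fit the bed and case poses numerically.

```bash
cat > h.py <<'E'
from plant import manip, imaging, models
import cv2, numpy as np
from scipy.optimize import least_squares, minimize
from scipy.spatial.transform import Rotation as Rn
def T(p,P):  # p=(x,y,yaw) ; P Nx3
    P=np.atleast_2d(P).astype(float); c,s=np.cos(p[2]),np.sin(p[2])
    return np.c_[p[0]+c*P[:,0]-s*P[:,1],p[1]+s*P[:,0]+c*P[:,1],P[:,2]]
def proj(k,X):
    C=X@np.array(k["R"]).T+np.array(k["t"]); return np.c_[k["fx"]*C[:,0]/C[:,2]+k["cx"],k["fy"]*C[:,1]/C[:,2]+k["cy"]]
def rel(b,p): # p in frame b
    c,s=np.cos(b[2]),np.sin(b[2]); d=np.array(p[:2])-b[:2]
    return np.array([c*d[0]+s*d[1],-s*d[0]+c*d[1],(p[2]-b[2]+np.pi)%(2*np.pi)-np.pi])
BOX=np.array([[x,y,z] for x in(-.075,.075) for y in(-.059,.059) for z in(.012,.060)])
def fitcase(obs,p0): # obs list of (k,mask); symmetric distance of hull edges
    data=[]
    for k,m in obs:
        m=m.astype(np.uint8); c=max(cv2.findContours(m,cv2.RETR_EXTERNAL,cv2.CHAIN_APPROX_NONE)[0],key=cv2.contourArea)
        c=cv2.convexHull(c)[:,0,:].astype(np.float32)
        n=np.r_[c,c[:1]]; pts=np.concatenate([np.linspace(n[i],n[i+1],max(2,int(np.hypot(*(n[i+1]-n[i])))),endpoint=False) for i in range(len(c))])
        data.append((k,pts))
    def f(p):
        r=[]
        for k,pts in data:
            h=cv2.convexHull(proj(k,T(p,BOX)).astype(np.float32))
            r+=[cv2.pointPolygonTest(h,(float(a),float(b)),True)-.5 for a,b in pts]
        return np.array(r)
    s=least_squares(f,p0,loss="soft_l1",diff_step=1e-4,x_scale=[.01,.01,.05]); return s.x,np.sqrt(np.mean(f(s.x)**2))
E
python3 - <<'E'
from h import *
ks={c:imaging.get_calibration(c) for c in("scene","side")}
S=[((-.33,-.15,.012),(672,84)),((-.33,.15,.012),(747,259)),((.37,.15,.012),(183,373)),((-.07,-.071,.03),(508,150)),((-.07,-.091,.03),(503,137)),((-.07,.071,.03),(531,239)),((-.07,.091,.03),(536,254)),((.17,-.035,.03),(329,203)),((.17,.035,.03),(334,250))]
D=[((-.33,-.15,.012),(389,389)),((-.33,.15,.012),(74,357)),((.17,-.035,.03),(327,125)),((.17,.035,.03),(277,122)),((-.07,-.071,.03),(338,217)),((-.07,-.091,.03),(351,219)),((-.07,.071,.03),(211,211)),((-.07,.091,.03),(197,208))]
d={"scene":(np.array([a for a,_ in S]),np.array([b for _,b in S])/2+[0,90]),"side":(np.array([a for a,_ in D]),np.array([b for _,b in D])/2+[140,100])}
def f(p,cs): return np.concatenate([(proj(ks[c],T(p,d[c][0]))-d[c][1]).ravel() for c in cs])
for cs in(("scene",),("side",),("scene","side")):
    s=least_squares(f,[.5,0,-1.5],args=(cs,),loss="soft_l1"); print(cs,s.x.round(4)); print(np.round(s.fun,1).tolist()) if len(cs)>1 else 0
    b=s.x
np.save("bed.npy",b)
obs=[]
for c in("scene","side"):
    imaging.capture(c); r=models.regions_of(c,"case")[0]; obs.append((ks[c],r["mask"]))
for o in(obs[:1],obs[1:],obs):
    p,e=fitcase(o,[*T(b,[-.2,0,0])[0,:2],b[2]]); print("case",p.round(4),e.round(2),"in bed",rel(b,p).round(4))
for n in["stop","varnish_jar","brush_pot","loupe","eraser_block"]:
    m=models.regions_of("scene",n)
    if m:
        x,y,w,h=m[0]["box"]; u=np.array([x+w/2,y+h/2]); k=ks["scene"]
        q=least_squares(lambda p:(proj(k,np.array([[p[0],p[1],.03]]))-u)[0],[.5,0]).x; print(n,round(m[0]["score"],2),q.round(3),rel(b,[*q,0])[:2].round(3))
print("stopface",T(b,[.17,0,0]),"final hand",T(b,[.008,0,0]),"micro near",T(b,[.215,-.147,0]))
E
```

```text
('scene',) [ 0.5387  0.0313 -1.5309]
('side',) [ 0.533   0.0317 -1.5208]
('scene', 'side') [ 0.5354  0.0314 -1.5249]
[-1.3, -2.4, 0.2, -0.2, -4.2, 0.7, -0.5, -1.9, 0.5, -1.3, -0.2, -1.2, -0.9, -1.8, 1.2, -1.0, 1.0, -1.0, 0.3, 0.4, -2.7, -1.5, -0.5, 0.3, -1.1, 0.0, -2.3, 0.3, 0.1, 0.1, -0.4, -1.8, -1.8, -1.0]
case [ 0.5101  0.2284 -1.6649] 0.38 in bed [-0.198  -0.0162 -0.14  ]
case [ 0.5099  0.2269 -1.6582] 0.44 in bed [-0.1964 -0.0165 -0.1332]
case [ 0.5099  0.2277 -1.6602] 0.46 in bed [-0.1973 -0.0164 -0.1352]
stop 0.6 [ 0.555 -0.151] [0.183 0.011]
varnish_jar 0.82 [0.728 0.306] [-0.266  0.205]
brush_pot 0.66 [0.734 0.034] [0.007 0.198]
loupe 0.74 [0.349 0.326] [-0.303 -0.172]
eraser_block 0.67 [0.361 0.159] [-0.136 -0.168]
stopface [[ 0.54314794 -0.13839873  0.        ]] final hand [[0.53571886 0.02343084 0.        ]] micro near [[ 0.39836622 -0.19009258  0.        ]]
```

```bash
cat >> h.py <<'E'
def tool():
    s=manip.state(); q=s["eef_rot"]; return s,Rn.from_quat([q[1],q[2],q[3],q[0]]).as_matrix()
E
python3 - <<'E'
from h import *
s,R=tool(); print("tool axes cols",R.round(3).tolist())
k=imaging.get_calibration("wrist"); Rc,t=np.array(k["R"]),np.array(k["t"]); c=-Rc.T@t
print("cam in tool",(R.T@(c-s["ee_pos"])).round(3),"optical axis in tool",(R.T@Rc[2]).round(3),"cam x in tool",(R.T@Rc[0]).round(3),k["fx"])
p=s["ee_pos"]; w=[np.array([.37*np.cos(a),.37*np.sin(a),.245]) for a in np.radians([-68,-45,-22,0,20])]+[np.array([.41,.222,.245])]
for q in w: print(q.round(3),"tool shift",(R.T@(q-p)).round(3)); p=q
b=np.load("bed.npy"); print(np.degrees(b[2]), T(b,[-.197,-.115,0]))
E
```

```text
tool axes cols [[0.0, 0.371, -0.929], [-0.0, -0.929, -0.371], [-1.0, 0.0, -0.0]]
cam in tool [-0.129 -0.    -0.085] optical axis in tool [ 0.945 -0.     0.328] cam x in tool [-0.     1.     0.002] 306.93891294189626
[ 0.139 -0.343  0.245] tool shift [ 0.    -0.155 -0.002]
[ 0.262 -0.262  0.245] tool shift [ 0.    -0.03  -0.144]
[ 0.343 -0.139  0.245] tool shift [-0.    -0.084 -0.121]
[0.37  0.    0.245] tool shift [-0.    -0.119 -0.076]
[0.348 0.127 0.245] tool shift [-0.    -0.126 -0.026]
[0.41  0.222 0.245] tool shift [-0.    -0.066 -0.093]
-87.37157969362852 [[0.41143886 0.22294144 0.        ]]
```

step_arm --plan '[[[0, 0, 0, -6.8, 0, 0, 0.085], [0, 0, 0, -6.8, 0, 0, 0.085], [0, 0, 0, -6.8, 0, 0, 0.085], [0, 0, 0, -6.8, 0, 0, 0.085], [0, 0, 0, -6.8, 0, 0, 0.085], [0, 0, 0, -6.8, 0, 0, 0.085], [0, 0, 0, -6.8, 0, 0, 0.085], [0, 0, 0, -6.8, 0, 0, 0.085], [0, 0, 0, -6.8, 0, 0, 0.085], [0, 0, 0, -6.8, 0, 0, 0.085], [0, 0, 0, -6.8, 0, 0, 0.085], [0, 0, 0, -6.8, 0, 0, 0.085], [0, 0, 0, -6.8, 0, 0, 0.085], [0, 0, 0, -6.8, 0, 0, 0.085], [0, 0, 0, -6.8, 0, 0, 0.085], [0, 0, 0, -6.8, 0, 0, 0.085], [0, 0, 0, -6.8, 0, 0, 0.085]]]'

```text
time_s: 2.47
ee_pos: [0.1947, -0.4876, 0.2453]
eef_rot: [0.67, 0.225, 0.67, -0.225]
contact_force: [0.3, 0.9, -0.1]
grip_width: 0.0852
```

```bash
cat > go.py <<'E'
from h import *
import sys
# go.py x,y,z ... : tool shifts between world waypoints from the present pose
s,R=tool(); p=s["ee_pos"]; print("t",round(s["time_s"],2),"p",p.round(4),"yaw(tool y)",np.degrees(np.arctan2(R[1,1],R[0,1])).round(2),"tilt x-axis",R[:,0].round(3),"F",s["contact_force"].round(1),"J",s["joints"].round(2))
for a in sys.argv[1:]:
    q=np.array([float(v) for v in a.split(",")]); print(q,"shift",(R.T@(q-p)).round(4)); p=q
E
python3 go.py .139,-.343,.245 .262,-.262,.245 .343,-.139,.245 .37,0,.245 .348,.127,.245 .41,.222,.245
```

```text
t 2.47 p [ 0.1947 -0.4876  0.2453] yaw(tool y) 52.92 tilt x-axis [ 0. -0. -1.] F [ 0.3  0.9 -0.1] J [-1.34  0.34  1.52 -0.    1.28 -2.26]
[ 0.139 -0.343  0.245] shift [ 0.0003  0.0818 -0.1316]
[ 0.262 -0.262  0.245] shift [-0.      0.1388  0.0493]
[ 0.343 -0.139  0.245] shift [-0.      0.147  -0.0095]
[0.37  0.    0.245] shift [-0.      0.1272 -0.0623]
[0.348 0.127 0.245] shift [-0.      0.0881 -0.0941]
[0.41  0.222 0.245] shift [-0.      0.1132 -0.0078]
```

step_arm --plan '[[[0, 0.0117, -0.0188, 0, 0, 0, 0.085], [0, 0.0117, -0.0188, 0, 0, 0, 0.085], [0, 0.0117, -0.0188, 0, 0, 0, 0.085], [0, 0.0117, -0.0188, 0, 0, 0, 0.085], [0, 0.0117, -0.0188, 0, 0, 0, 0.085], [0, 0.0117, -0.0188, 0, 0, 0, 0.085], [0, 0.0117, -0.0188, 0, 0, 0, 0.085], [0, 0.0188, 0.0057, 0, 0, 0, 0.085], [0, 0.0188, 0.0057, 0, 0, 0, 0.085], [0, 0.0188, 0.0057, 0, 0, 0, 0.085], [0, 0.0188, 0.0057, 0, 0, 0, 0.085], [0, 0.0188, 0.0057, 0, 0, 0, 0.085], [0, 0.0188, 0.0057, 0, 0, 0, 0.085], [0, 0.0188, 0.0057, 0, 0, 0, 0.085]]]'

```text
time_s: 3.63
ee_pos: [0.2478, -0.2533, 0.245]
eef_rot: [0.671, 0.223, 0.669, -0.227]
contact_force: [-0.7, -0.1, -0.5]
grip_width: 0.0852
```

```bash
python3 go.py .335,-.139,.245 .365,0,.245 .348,.127,.245 .39,.222,.245
```

```text
t 3.63 p [ 0.2478 -0.2533  0.245 ] yaw(tool y) 52.91 tilt x-axis [ 0.001 -0.005 -1.   ] F [-0.7 -0.1 -0.5] J [-1.01  0.02  1.93 -0.    1.18 -1.93]
[ 0.335 -0.139  0.245] shift [-0.0005  0.1438  0.0007]
[0.365 0.    0.245] shift [-0.0007  0.129  -0.0599]
[0.348 0.127 0.245] shift [-0.0007  0.0911 -0.0901]
[0.39  0.222 0.245] shift [-0.0005  0.1011 -0.0238]
```

step_arm --plan '[[[0, 0.0235, 0, 0, 0, 0, 0.085], [0, 0.0235, 0, 0, 0, 0, 0.085], [0, 0.0235, 0, 0, 0, 0, 0.085], [0, 0.0235, 0, 0, 0, 0, 0.085], [0, 0.0235, 0, 0, 0, 0, 0.085], [0, 0.0235, 0, 0, 0, 0, 0.085], [0, 0.021, -0.0098, 0, 0, 0, 0.085], [0, 0.021, -0.0098, 0, 0, 0, 0.085], [0, 0.021, -0.0098, 0, 0, 0, 0.085], [0, 0.021, -0.0098, 0, 0, 0, 0.085], [0, 0.021, -0.0098, 0, 0, 0, 0.085], [0, 0.021, -0.0098, 0, 0, 0, 0.085], [0, 0.018, -0.0178, 0, 0, 0, 0.085], [0, 0.018, -0.0178, 0, 0, 0, 0.085], [0, 0.018, -0.0178, 0, 0, 0, 0.085], [0, 0.018, -0.0178, 0, 0, 0, 0.085], [0, 0.018, -0.0178, 0, 0, 0, 0.085]]]'

```text
time_s: 5.05
ee_pos: [0.3529, 0.1375, 0.2449]
eef_rot: [0.675, 0.224, 0.665, -0.228]
contact_force: [0.7, 0.5, 1.1]
grip_width: 0.0851
```

```bash
python3 go.py .39,.222,.245
```

```text
t 5.05 p [0.3529 0.1375 0.2449] yaw(tool y) 52.77 tilt x-axis [ 0.012 -0.01  -1.   ] F [0.7 0.5 1.1] J [ 0.18  0.07  1.88 -0.01  1.18 -0.74]
[0.39  0.222 0.245] shift [-0.0005  0.0898 -0.0216]
```

step_arm --plan '[[[0, 0.0215, -0.005, 0, 0, 0, 0.085], [0, 0.0215, -0.005, 0, 0, 0, 0.085], [0, 0.0215, -0.005, 0, 0, 0, 0.085], [0, 0.0215, -0.005, 0, 0, 0, 0.085], [0, 0, 0, -6, 0, 0, 0.085], [0, 0, 0, -6, 0, 0, 0.085], [0, 0, 0, -6, 0, 0, 0.085], [0, 0, 0, -6, 0, 0, 0.085], [0, 0, 0, -6, 0, 0, 0.085], [0, 0, 0, -6, 0, 0, 0.085], [0, 0, 0, -2, 0, 0, 0.085], [0, 0, 0, 0, 0, 0, 0.085]]]'

```text
time_s: 6.05
ee_pos: [0.3884, 0.229, 0.2451]
eef_rot: [0.712, -0.022, 0.702, 0.017]
contact_force: [1.1, 0.1, -0.1]
grip_width: 0.085
```

```bash
python3 go.py; python3 - <<'E'
from h import *
b=np.load("bed.npy"); k=imaging.get_calibration("wrist")
im=imaging.capture("wrist"); obs=[]
m=models.regions_of("wrist","case"); print([(round(r["score"],2),r["box"]) for r in m])
p,e=fitcase([(k,m[0]["mask"])],[.51,.2277,-1.66]); print("wrist case",p.round(4),e.round(2),"in bed",rel(b,p).round(4))
v=im[:,:,::-1].copy()
h=cv2.convexHull(proj(k,T(p,BOX)).astype(np.float32)).astype(int); cv2.polylines(v,[h],True,(0,255,0),1)
for pl in([(-.33,-.15,.012),(-.33,.15,.012)],[(-.33,-.15,.012),(.0,-.15,.012)],[(-.07,-.071,.03),(.1,-.071,.03)],[(-.07,.071,.03),(.1,.071,.03)]):
    q=proj(k,T(b,pl)).astype(int); cv2.line(v,q[0].tolist(),q[1].tolist(),(0,0,255),1)
cv2.imwrite("pics/w1.png",v)
E
```

```text
t 6.05 p [0.3884 0.229  0.2451] yaw(tool y) 93.16 tilt x-axis [ 0.014 -0.008 -1.   ] F [ 1.1  0.1 -0.1] J [ 0.37  0.2   1.72 -0.01  1.21 -1.25]
[(0.84, [184.7, 203.5, 138.4, 114.4])]
wrist case [ 0.5114  0.2259 -1.6598] 0.44 in bed [-0.1953 -0.015  -0.1349]
```

View pics/w1.png

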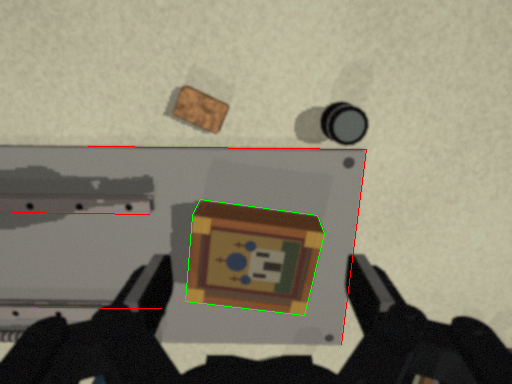

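The wrist view agrees with the scene and side fits to within 2 mm: the overlays fall on the case outline at (185–323, 200–317), the plate edges and the rail edges. Next I'll square the hand, go down beside the near long side, and push sideways with both fingers to straighten and centre the case.

```bash
python3 - <<'E'
import numpy as np; from h import *
b=np.load("bed.npy")
for y in(-.122,-.07): print(T(b,[-.195,y,.046])[0].round(4))
E
python3 go.py .4047,.2206,.15 .4047,.2206,.046
```

```text
[0.4045 0.2206 0.046 ]
[0.4565 0.223  0.046 ]
t 6.15 p [0.3884 0.229  0.2451] yaw(tool y) 92.98 tilt x-axis [ 0.014 -0.008 -1.   ] F [0.4 0.6 0.3] J [ 0.37  0.2   1.72 -0.01  1.21 -1.25]
[0.4047 0.2206 0.15  ] shift [ 0.0954 -0.0084  0.0146]
[0.4047 0.2206 0.046 ] shift [ 0.104   0.0009 -0.0014]
```

step_arm --plan '[[[0, 0, 0, 0.4, 0.8, 0.5, 0.085], [0.019, -0.0018, 0.003, 0, 0, 0, 0.085], [0.019, -0.0018, 0.003, 0, 0, 0, 0.085], [0.019, -0.0018, 0.003, 0, 0, 0, 0.085], [0.019, -0.0018, 0.003, 0, 0, 0, 0.085], [0.019, -0.0018, 0.003, 0, 0, 0, 0.085], [0.015, 0, 0, 0, 0, 0, 0.085], [0.015, 0, 0, 0, 0, 0, 0.085], [0.015, 0, 0, 0, 0, 0, 0.085], [0, 0, 0, 0, 0, 0, 0.085]]]'

```text
time_s: 6.98
ee_pos: [0.4071, 0.221, 0.1012]
eef_rot: [0.707, -0.007, 0.707, 0.012]
contact_force: [-0.4, -0.7, -0.1]
grip_width: 0.085
```

```bash
python3 go.py .4047,.2206,.046
```

```text
t 6.98 p [0.4071 0.221  0.1012] yaw(tool y) 91.56 tilt x-axis [ 0.     0.007 -1.   ] F [-0.4 -0.7 -0.1] J [ 0.33  0.41  1.88  0.01  0.84 -1.28]
[0.4047 0.2206 0.046 ] shift [ 0.0552 -0.0007 -0.0024]
```

step_arm --plan '[[[0, 0, 0, -0.9, 0, -0.4, 0.085], [0.0138, 0, -0.0008, 0, 0, 0, 0.085], [0.0138, 0, -0.0008, 0, 0, 0, 0.085], [0.0138, 0, -0.0008, 0, 0, 0, 0.085], [0.011, 0, 0, 0, 0, 0, 0.085], [0, 0, 0, 0, 0, 0, 0.085]]]'

```text
time_s: 7.48
ee_pos: [0.4088, 0.222, 0.052]
eef_rot: [0.709, -0.015, 0.704, 0.015]
contact_force: [0.1, -1.2, 0.4]
grip_width: 0.085
```

```bash
python3 go.py .4047,.2206,.046 .4565,.223,.046; python3 - <<'E'
from h import *
v=imaging.capture("side"); cv2.imwrite("pics/d1.png",cv2.resize(v[120:330,160:400,::-1],None,fx=2.5,fy=2.5,interpolation=cv2.INTER_CUBIC))
E
```

```text
t 7.48 p [0.4088 0.222  0.052 ] yaw(tool y) 92.43 tilt x-axis [ 0.007  0.002 -1.   ] F [ 0.1 -1.2  0.4] J [ 0.33  0.5   1.92 -0.    0.71 -1.28]
[0.4047 0.2206 0.046 ] shift [ 0.006  -0.0012 -0.0042]
[0.4565 0.223  0.046 ] shift [0.0004 0.0002 0.0519]
```

View pics/d1.png

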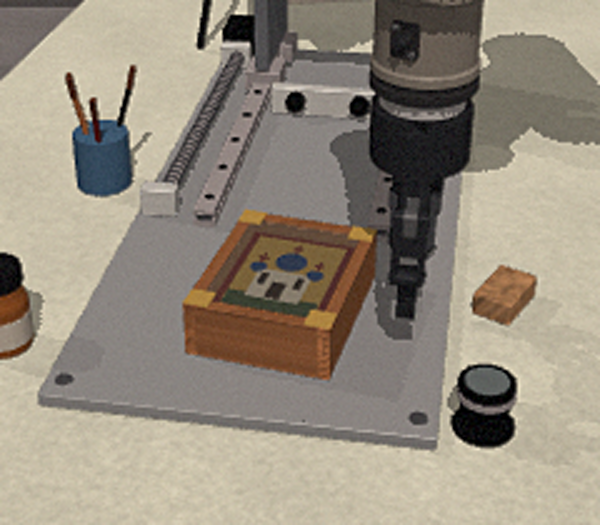

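Side view: the fingers stand at crop (402,310), between the case's near side and the cork block, and touch nothing. I'll push slowly.

step_arm --plan '[[[0.005, -0.001, 0, -0.1, 0.4, 0, 0.085], [0, 0, 0.004, 0, 0, 0, 0.085], [0, 0, 0.004, 0, 0, 0, 0.085], [0, 0, 0.004, 0, 0, 0, 0.085], [0, 0, 0.004, 0, 0, 0, 0.085], [0, 0, 0.004, 0, 0, 0, 0.085], [0, 0, 0.004, 0, 0, 0, 0.085], [0, 0, 0.004, 0, 0, 0, 0.085], [0, 0, 0.004, 0, 0, 0, 0.085], [0, 0, 0, 0, 0, 0, 0.085]]]'

```text
time_s: 8.37
ee_pos: [0.4431, 0.2221, 0.0514]
eef_rot: [0.706, -0.015, 0.708, 0.015]
contact_force: [1.0, -0.2, -0.5]
grip_width: 0.0851
```

```bash
cat > look.py <<'E'
from h import *
import sys
b=np.load("bed.npy"); s,R=tool(); h=rel(b,[*s["ee_pos"][:2],np.arctan2(R[1,1],R[0,1])])
print("hand in bed",h[:2].round(4),"yaw",np.degrees(h[2]).round(2),"z",s["ee_pos"][2].round(4),"tilt",R[:,0].round(3),"F",s["contact_force"].round(1),"t",round(s["time_s"],2))
g=[float(v) for v in sys.argv[1].split(",")]; p0=[*T(b,[g[0],g[1],0])[0,:2],b[2]+g[2]]; obs=[]
for c in sys.argv[2].split(","):
    k=imaging.get_calibration(c); im=imaging.capture(c); m=models.regions_of(c,"case")
    if not m: print(c,"none"); continue
    p,e=fitcase([(k,m[0]["mask"])],p0); print(c,round(m[0]["score"],2),"case in bed",rel(b,p).round(4),"rms px",e.round(2))
    if len(sys.argv)>3:
        v=im[:,:,::-1].copy(); cv2.polylines(v,[cv2.convexHull(proj(k,T(p,BOX)).astype(np.float32)).astype(int)],True,(0,255,0),1); cv2.imwrite(f"pics/{c}_{sys.argv[3]}.png",v)
E
python3 look.py -.195,-.01,-.1 side,scene,wrist a
```

```text
hand in bed [-0.1947 -0.0834] yaw 179.83 z 0.0514 tilt [-0.003  0.001 -1.   ] F [ 1.  -0.2 -0.5] t 8.37
side 0.7 case in bed [-0.1985 -0.0073 -0.0209] rms px 1.67
scene 0.85 case in bed [-0.1999 -0.0092 -0.0786] rms px 0.54
wrist 0.84 case in bed [-0.2149 -0.0078 -0.0827] rms px 52.23
```

step_arm --plan '[[[0.001, 0, 0.0035, 0, 0, 0, 0.085], [0.001, 0, 0.0035, 0, 0, 0, 0.085], [0.001, 0, 0.0035, 0, 0, 0, 0.085], [0, 0, 0.0025, 0, 0, 0, 0.085], [0, 0, 0, 0, 0, 0, 0.085]]]'

```text
time_s: 9.08
ee_pos: [0.4492, 0.2216, 0.0478]
eef_rot: [0.7, -0.016, 0.713, 0.014]
contact_force: [-0.2, 0.3, -0.3]
grip_width: 0.085
```

```bash
python3 look.py -.2,-.004,-.02 scene a
```

```text
hand in bed [-0.1939 -0.0773] yaw 179.78 z 0.0478 tilt [-0.018 -0.003 -1.   ] F [-0.2  0.3 -0.3] t 9.08
scene 0.57 case in bed [-0.201  -0.0046 -0.035 ] rms px 0.73
```

step_arm --plan '[[[0, 0, 0.003, 0, -0.5, 0, 0.085], [0, 0, 0.003, 0, -0.5, 0, 0.085], [0, 0, 0.003, 0, 0, 0, 0.085], [0, 0, 0.002, 0, 0, 0, 0.085], [0, 0, 0, 0, 0, 0, 0.085]]]'

```text
time_s: 9.6
ee_pos: [0.4537, 0.2208, 0.0472]
eef_rot: [0.702, -0.017, 0.712, 0.013]
contact_force: [0.2, 0.4, -0.0]
grip_width: 0.0849
```

```bash
python3 look.py -.2,-.0,-.0 scene a
```

```text
hand in bed [-0.1929 -0.0728] yaw 179.77 z 0.0472 tilt [-0.014 -0.006 -1.   ] F [ 0.2  0.4 -0. ] t 9.6
scene 0.98 case in bed [-0.2007 -0.0011 -0.0035] rms px 0.29
```

step_arm --plan '[[[0, 0, -0.01, 0, 0, 0, 0.085], [0, 0, -0.015, 0, 0, 0, 0.085], [-0.01, 0, -0.015, 0, 0, 0, 0.085], [-0.025, 0, 0, 0, 0, 0, 0.085], [-0.03, 0, 0, 0, 0, 0, 0.085], [-0.03, 0, 0, 0, 0, 0, 0.085], [-0.02, 0, 0, 0, 0, 0, 0.085], [0, 0, 0, 0, -0.8, -0.3, 0.085]]]'

```text
time_s: 10.37
ee_pos: [0.4184, 0.2203, 0.167]
eef_rot: [0.711, -0.018, 0.703, 0.012]
contact_force: [0.2, 0.3, 0.8]
grip_width: 0.0849
```

```bash
python3 look.py -.2,-.0,-.0 side,scene a; python3 -c "
from h import *
b=np.load('bed.npy'); print(T(b,[-.325,-.001,.15]))"; python3 go.py .52,.355,.16
```

```text
hand in bed [-0.194  -0.1082] yaw 179.77 z 0.167 tilt [ 0.012 -0.008 -1.   ] F [0.2 0.3 0.8] t 10.37
side 0.96 case in bed [-0.2003 -0.0033 -0.0083] rms px 0.48
scene 0.98 case in bed [-0.2011 -0.002   0.0019] rms px 0.61
[[0.51944903 0.35603465 0.15      ]]
t 10.57 p [0.4149 0.2194 0.1621] yaw(tool y) 92.43 tilt x-axis [ 0.002 -0.012 -1.   ] F [ 0.4 -0.4 -0.5] J [ 0.33  0.33  1.79 -0.01  1.02 -1.28]
[0.52  0.355 0.16 ] shift [0.0007 0.131  0.1108]
```

Case squared: y ≈ -2.5 mm, yaw ≈ 0. Now I'll take the hand behind it and turn it 90°.

step_arm --plan '[[[0, 0.019, 0.0158, 0, 0, 0, 0.085], [0, 0.019, 0.0158, 0, 0, 0, 0.085], [0, 0.019, 0.0158, 0, 0, 0, 0.085], [0, 0.019, 0.0158, 0, 0, 0, 0.085], [0, 0.019, 0.0158, 0, 0, 0, 0.085], [0, 0.019, 0.0158, 0, 0, 0, 0.085], [0, 0.012, 0.01, 0, 0, 0, 0.085], [0, 0, 0, 6.8, 0, 0, 0.085], [0, 0, 0, 6.8, 0, 0, 0.085], [0, 0, 0, 6.8, 0, 0, 0.085], [0, 0, 0, 6.8, 0, 0, 0.085], [0, 0, 0, 6.8, 0, 0, 0.085], [0, 0, 0, 6.8, 0, 0, 0.085], [0, 0, 0, 6.8, 0, 0, 0.085], [0, 0, 0, 6.8, 0, 0, 0.085], [0, 0, 0, 6.8, 0, 0, 0.085], [0, 0, 0, 6.8, 0, 0, 0.085], [0, 0, 0, 6.8, 0, 0, 0.085], [0, 0, 0, 6.8, 0, 0, 0.085], [0, 0, 0, 0, 0, 0, 0.085]]]'

```text
time_s: 12.23
ee_pos: [0.5066, 0.3487, 0.1142]
eef_rot: [0.522, 0.445, 0.534, -0.494]
contact_force: [-0.6, -0.3, -0.4]
grip_width: 0.0847
```

```bash
python3 look.py -.2,-.0,-.0 wrist c; python3 go.py .52,.356,.15
```

```text
hand in bed [-0.3182 -0.0141] yaw 94.05 z 0.1142 tilt [-0.058 -0.04  -0.997] F [-0.6 -0.3 -0.4] t 12.23
wrist 0.78 case in bed [-0.1988 -0.0027  0.0008] rms px 19.99
t 12.33 p [0.5066 0.3487 0.1145] yaw(tool y) 7.14 tilt x-axis [-0.058 -0.04  -0.997] F [-0.7 -0.  -0.2] J [ 0.48  0.66  1.36 -0.01  1.19  0.36]
[0.52  0.356 0.15 ] shift [-0.0365  0.012  -0.0044]
```

step_arm --plan '[[[-0.01, 0.004, -0.002, 2.2, 0.9, 1.8, 0.085], [-0.01, 0.004, -0.002, 2.2, 0.9, 1.7, 0.085], [-0.01, 0.004, 0, 0, 0, 0, 0.085], [0, 0, 0, 0, 0, 0, 0.085]]]'

```text
time_s: 12.67
ee_pos: [0.5185, 0.354, 0.1408]
eef_rot: [0.515, 0.482, 0.515, -0.487]
contact_force: [0.3, 0.1, -0.5]
grip_width: 0.0852
```

```bash
cat >> look.py <<'E'
print("tilt fix turn y,z deg", np.degrees((R.T@[-R[1,0],0,0])+(R.T@np.array([R[1,0]*2,-R[0,0]*-1,0]))*0)[1:].round(2)) if 0 else None
w=np.array([-R[1,0],R[0,0],0]); print("turn fix xyz deg",np.degrees(R.T@w).round(2),"shift to bed (%s)"%sys.argv[4],(R.T@(T(b,[float(v) for v in sys.argv[4].split(",")])[0]-s["ee_pos"])).round(4)) if len(sys.argv)>4 else None
E
python3 look.py -.2,-.0,-.0 wrist c -.31,-.002,.048
```

```text
hand in bed [-0.323  -0.0021] yaw 90.87 z 0.1408 tilt [-0.003 -0.005 -1.   ] F [ 0.3  0.1 -0.5] t 12.67
wrist 0.77 case in bed [-0.1994 -0.0028 -0.0054] rms px 14.15
turn fix xyz deg [0.   0.27 0.2 ] shift to bed (-.31,-.002,.048) [0.0929 0.0002 0.0126]
```

View pics/wrist_c.png

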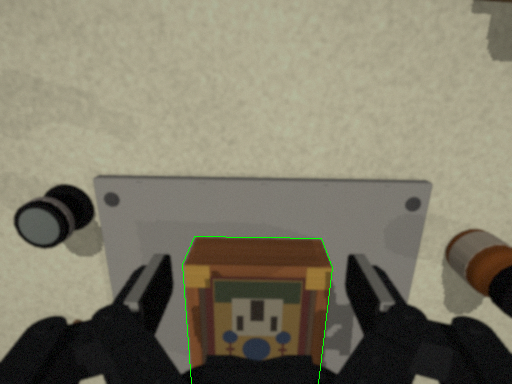

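The wrist view shows the case square on the plate, with its trailing top edge at columns 192–325 and the two fingers on either side behind it. I'll go down behind it and start the push.

step_arm --plan '[[[0.016, 0, 0.001, 0.5, 0.3, 0.2, 0.085], [0.016, 0, 0.001, 0.3, 0, 0, 0.085], [0.016, 0, 0.001, 0, 0, 0, 0.085], [0.016, 0, 0.001, 0, 0, 0, 0.085], [0.014, 0, 0, 0, 0, 0, 0.085], [0.008, 0, 0, 0, 0, 0, 0.085], [0, 0, 0, 0, 0, 0, 0.085]]]'

```text
time_s: 13.35
ee_pos: [0.5138, 0.3482, 0.0442]
eef_rot: [0.513, 0.482, 0.516, -0.489]
contact_force: [-0.6, 0.1, 0.7]
grip_width: 0.0853
```

```bash
python3 look.py -.2,-.0,-.0 scene,side d -.20,-.001,.047
```

```text
hand in bed [-0.3174 -0.007 ] yaw 90.66 z 0.0442 tilt [-0.01  -0.004 -1.   ] F [-0.6  0.1  0.7] t 13.35
scene 0.74 case in bed [-0.2009 -0.0018 -0.0054] rms px 0.43
side 0.55 case in bed [-0.1918 -0.0044  0.2017] rms px 9.74
turn fix xyz deg [-0.    0.2   0.57] shift to bed (-.20,-.001,.047) [-0.0024  0.0046  0.1175]
```

step_arm --plan '[[[-0.002, 0.005, 0, 0.7, 0.2, 0.6, 0.085], [0, 0.001, 0.005, 0.2, 0, 0, 0.085], [0, 0, 0.006, 0, 0, 0, 0.085], [0, 0, 0.006, 0, 0, 0, 0.085], [0, 0, 0.006, 0, 0, 0, 0.085], [0, 0, 0.005, 0, 0, 0, 0.085], [0, 0, 0.005, 0, 0, 0, 0.085], [0, 0, 0.005, 0, 0, 0, 0.085], [0, 0, 0.005, 0, 0, 0, 0.085], [0, 0, 0.005, 0, 0, 0, 0.085], [0, 0, 0.005, 0, 0, 0, 0.085]]]'

```text
time_s: 14.47
ee_pos: [0.5269, 0.2946, 0.0541]
eef_rot: [0.511, 0.496, 0.508, -0.484]
contact_force: [-0.0, 4.6, 0.4]
grip_width: 0.0848
```

```bash
python3 look.py -.19,-.0,-.0 scene,wrist d -.20,-.001,.047
```

```text
hand in bed [-0.2633  0.0036] yaw 89.63 z 0.0541 tilt [ 0.015  0.011 -1.   ] F [-0.   4.6  0.4] t 14.47
scene 0.64 case in bed [-0.1794 -0.0023 -0.0068] rms px 0.7
wrist 0.83 case in bed [-0.1759 -0.0041 -0.0096] rms px 40.36
turn fix xyz deg [ 0.   -0.57 -0.9 ] shift to bed (-.20,-.001,.047) [ 0.0064 -0.0043  0.0634]
```

step_arm --plan '[[[0.002, 0, 0.005, -0.3, -0.3, -0.5, 0.085], [0.002, 0, 0.005, -0.3, -0.3, -0.4, 0.085], [0.001, 0, 0.005, 0, 0, 0, 0.085], [0.001, 0, 0.005, 0, 0, 0, 0.085], [0, 0, 0.005, 0, 0, 0, 0.085], [0, 0, 0.005, 0, 0, 0, 0.085], [0, 0, 0.005, 0, 0, 0, 0.085], [0, 0, 0.005, 0, 0, 0, 0.085]]]'

```text
time_s: 15.33
ee_pos: [0.5303, 0.2619, 0.0517]
eef_rot: [0.512, 0.491, 0.514, -0.483]
contact_force: [0.1, 5.0, 1.0]
grip_width: 0.0851
```

```bash
python3 look.py -.14,-.0,-.0 scene,side d -.15,-.001,.047
```

```text
hand in bed [-0.2304  0.0055] yaw 90.37 z 0.0517 tilt [ 0.006  0.011 -1.   ] F [0.1 5.  1. ] t 15.33
scene 0.85 case in bed [-0.1458  0.0003  0.0073] rms px 0.36
side 0.97 case in bed [-0.145   0.0008  0.0816] rms px 8.33
turn fix xyz deg [ 0.   -0.6  -0.37] shift to bed (-.15,-.001,.047) [ 0.0038 -0.0071  0.0804]
```

step_arm --plan '[[[0.001, 0, 0.005, 0.3, -0.4, -0.3, 0.085], [0.001, 0, 0.005, 0.2, -0.2, 0, 0.085], [0.001, 0, 0.005, 0, 0, 0, 0.085], [0, 0, 0.005, 0, 0, 0, 0.085], [0, 0, 0.005, 0, 0, 0, 0.085], [0, 0, 0.005, 0, 0, 0, 0.085], [0, 0, 0.005, 0, 0, 0, 0.085], [0, 0, 0.005, 0, 0, 0, 0.085], [0, 0, 0.005, 0, 0, 0, 0.085], [0, 0, 0.005, 0, 0, 0, 0.085]]]'

```text
time_s: 16.37
ee_pos: [0.5343, 0.2159, 0.0512]
eef_rot: [0.51, 0.493, 0.511, -0.485]
contact_force: [-0.6, 4.5, 1.1]
grip_width: 0.0849
```

```bash
python3 look.py -.1,-.0,-.0 scene,side e -.1,-.001,.047
```

```text
hand in bed [-0.1843  0.0074] yaw 89.81 z 0.0512 tilt [ 0.007  0.008 -1.   ] F [-0.6  4.5  1.1] t 16.37
scene 0.87 case in bed [-0.0991  0.0017  0.0027] rms px 0.61
side 0.91 case in bed [-0.1008 -0.0015  0.0012] rms px 3.58
turn fix xyz deg [-0.   -0.46 -0.42] shift to bed (-.1,-.001,.047) [ 0.0034 -0.0082  0.0844]
```

View pics/scene_e.png

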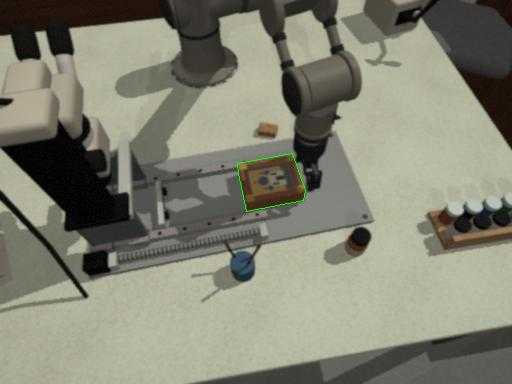

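The scene picture shows the case inside the lane at about (270,182), with bare strips visible on both sides of it. I'll keep pushing.

step_arm --plan '[[[0.001, 0, 0.005, -0.1, -0.3, -0.3, 0.085], [0.001, -0.0003, 0.005, 0, -0.2, -0.1, 0.085], [0.001, -0.0003, 0.005, 0, 0, 0, 0.085], [0, -0.0003, 0.005, 0, 0, 0, 0.085], [0, -0.0003, 0.005, 0, 0, 0, 0.085], [0, -0.0003, 0.005, 0, 0, 0, 0.085], [0, -0.0003, 0.005, 0, 0, 0, 0.085], [0, -0.0003, 0.005, 0, 0, 0, 0.085], [0, -0.0003, 0.005, 0, 0, 0, 0.085], [0, -0.0003, 0.005, 0, 0, 0, 0.085], [0, -0.0003, 0.005, 0, 0, 0, 0.085], [0, -0.0003, 0.005, 0, 0, 0, 0.085]]]'

```text
time_s: 17.57
ee_pos: [0.5351, 0.1603, 0.0504]
eef_rot: [0.511, 0.492, 0.512, -0.485]
contact_force: [-0.0, 4.8, 1.8]
grip_width: 0.0849
```

```bash
python3 look.py -.04,-.0,-.0 scene,side e -.05,-.001,.047
```

```text
hand in bed [-0.1287  0.0057] yaw 89.97 z 0.0504 tilt [ 0.005  0.008 -1.   ] F [-0.   4.8  1.8] t 17.57
scene 0.83 case in bed [-0.0443  0.0003 -0.0052] rms px 0.37
side 0.61 case in bed [-0.0459 -0.0005  0.0915] rms px 6.68
turn fix xyz deg [-0.   -0.47 -0.34] shift to bed (-.05,-.001,.047) [ 0.0027 -0.0066  0.0787]
```

Right on track. Another 13 rows.

step_arm --plan '[[[0.001, 0, 0.005, -0.1, -0.3, -0.2, 0.085], [0.001, -0.0002, 0.005, 0, -0.1, -0.1, 0.085], [0.001, -0.0002, 0.005, 0, 0, 0, 0.085], [0, -0.0002, 0.005, 0, 0, 0, 0.085], [0, -0.0002, 0.005, 0, 0, 0, 0.085], [0, -0.0002, 0.005, 0, 0, 0, 0.085], [0, -0.0002, 0.005, 0, 0, 0, 0.085], [0, -0.0002, 0.005, 0, 0, 0, 0.085], [0, -0.0002, 0.005, 0, 0, 0, 0.085], [0, -0.0002, 0.005, 0, 0, 0, 0.085], [0, -0.0002, 0.005, 0, 0, 0, 0.085], [0, -0.0002, 0.005, 0, 0, 0, 0.085], [0, -0.0002, 0.005, 0, 0, 0, 0.085]]]'

```text
time_s: 18.85
ee_pos: [0.5366, 0.1003, 0.0492]
eef_rot: [0.51, 0.491, 0.513, -0.484]
contact_force: [-0.5, 6.1, 1.6]
grip_width: 0.085
```

```bash
python3 look.py .015,-.0,-.0 scene,side f .01,-.001,.047
```

```text
hand in bed [-0.0688  0.0044] yaw 90.14 z 0.0492 tilt [ 0.004  0.011 -1.   ] F [-0.5  6.1  1.6] t 18.85
scene 0.56 case in bed [ 0.0159 -0.0004 -0.0021] rms px 0.49
side 0.83 case in bed [ 0.0154 -0.0016  0.0849] rms px 6.02
turn fix xyz deg [ 0.   -0.6  -0.26] shift to bed (.01,-.001,.047) [ 0.0014 -0.0056  0.0788]
```

View pics/side_f.png

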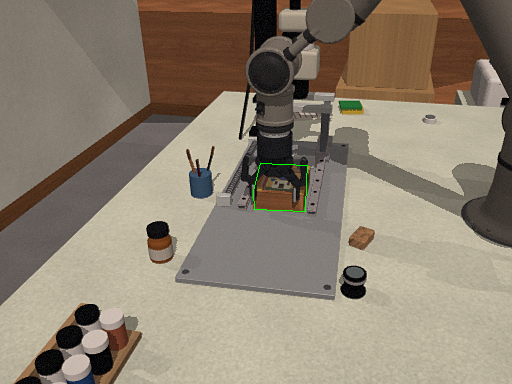

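Side view: the case is in the lane at about (282,188), the fingers are behind it inside the rails, and nothing else has moved. Onward.

step_arm --plan '[[[0.001, 0, 0.005, 0.1, -0.4, -0.2, 0.085], [0, -0.0002, 0.005, 0, -0.2, 0, 0.085], [0, -0.0002, 0.005, 0, 0, 0, 0.085], [0, -0.0002, 0.005, 0, 0, 0, 0.085], [0, -0.0002, 0.005, 0, 0, 0, 0.085], [0, -0.0002, 0.005, 0, 0, 0, 0.085], [0, -0.0002, 0.005, 0, 0, 0, 0.085], [0, -0.0002, 0.005, 0, 0, 0, 0.085], [0, -0.0002, 0.005, 0, 0, 0, 0.085], [0, -0.0002, 0.005, 0, 0, 0, 0.085], [0, -0.0002, 0.005, 0, 0, 0, 0.085], [0, -0.0002, 0.005, 0, 0, 0, 0.085], [0, 0, 0, 0, 0, 0, 0.085]]]'

```text
time_s: 20.13
ee_pos: [0.5369, 0.0446, 0.0484]
eef_rot: [0.51, 0.49, 0.513, -0.486]
contact_force: [-0.4, 0.1, -0.2]
grip_width: 0.085
```

```bash
python3 look.py .07,-.0,-.0 scene,side g .01,-.001,.047
```

```text
hand in bed [-0.0131  0.0021] yaw 90.13 z 0.0484 tilt [ 0.001  0.007 -1.   ] F [-0.4  0.1 -0.2] t 20.13
scene 0.77 case in bed [ 0.0726 -0.0025  0.0108] rms px 0.78
side 0.93 case in bed [ 0.069  -0.0052  0.0847] rms px 5.36
turn fix xyz deg [-0.   -0.38 -0.05] shift to bed (.01,-.001,.047) [ 0.0012 -0.0032  0.0231]
```

step_arm --plan '[[[0, 0, 0.004, 0.1, -0.3, 0, 0.085], [0, 0, 0.004, 0, 0, 0, 0.085], [0, 0, 0.004, 0, 0, 0, 0.085], [0, 0, 0.003, 0, 0, 0, 0.085], [0, 0, 0.003, 0, 0, 0, 0.085], [0, 0, 0.002, 0, 0, 0, 0.085]]]'

```text
time_s: 20.83
ee_pos: [0.5373, 0.028, 0.0482]
eef_rot: [0.51, 0.489, 0.513, -0.487]
contact_force: [0.1, 6.3, 1.0]
grip_width: 0.0849
```

```bash
python3 look.py .085,-.0,-.0 scene g .0103,-.001,.047
```

```text
hand in bed [0.0035 0.0018] yaw 90.07 z 0.0482 tilt [ 0.     0.005 -1.   ] F [0.1 6.3 1. ] t 20.83
scene 0.69 case in bed [ 0.089  -0.0026  0.0068] rms px 0.87
turn fix xyz deg [ 0.   -0.28 -0.01] shift to bed (.0103,-.001,.047) [ 0.0011 -0.0028  0.0068]
```

step_arm --plan '[[[0, 0, 0.002, 0, 0, 0, 0.085], [0, 0, 0.002, 0, 0, 0, 0.085], [0, 0, 0.002, 0, 0, 0, 0.085]]]'

```text
time_s: 21.18
ee_pos: [0.5375, 0.0228, 0.0482]
eef_rot: [0.51, 0.489, 0.513, -0.487]
contact_force: [-0.5, 5.1, 1.0]
grip_width: 0.0849
```

step_arm --plan '[[[0, 0, 0.002, 0, 0, 0, 0.085], [0, 0, 0.002, 0, 0, 0, 0.085]]]'

```text
time_s: 21.35
ee_pos: [0.5377, 0.0222, 0.0483]
eef_rot: [0.509, 0.491, 0.514, -0.486]
contact_force: [1.4, 17.4, 1.0]
grip_width: 0.085
```

```bash
python3 look.py .085,-.0,-.0 scene h .0103,-.001,.047
```

```text
hand in bed [0.0093 0.0019] yaw 89.99 z 0.0483 tilt [ 0.     0.011 -1.   ] F [ 1.4 17.4  1. ] t 21.35
scene 0.64 case in bed [ 0.2565  0.0061 -0.1268] rms px 4.56
turn fix xyz deg [-0.   -0.62 -0.04] shift to bed (.0103,-.001,.047) [ 0.0012 -0.0029  0.001 ]
```

The force rose to 17 N and the hand stalled at bed x = 9.3 mm, which is the stop contact I expected. I'll back away and lift.

step_arm --plan '[[[0, 0, -0.003, 0, 0, 0, 0.085], [0, 0, -0.005, 0, 0, 0, 0.085], [0, 0, -0.01, 0, 0, 0, 0.085], [0, 0, -0.015, 0, 0, 0, 0.085], [0, 0, -0.02, 0, 0, 0, 0.085], [0, 0, -0.025, 0, 0, 0, 0.085], [-0.02, 0, -0.025, 0, 0, 0, 0.085], [-0.03, 0, -0.02, 0, 0, 0, 0.085], [-0.03, 0, -0.02, 0, 0, 0, 0.085], [-0.03, 0, 0, 0, 0, 0, 0.085], [-0.02, 0, 0, 0, 0, 0, 0.085], [0, 0, 0, 0, 0, 0, 0.085]]]'

```text
time_s: 22.45
ee_pos: [0.5284, 0.1724, 0.1821]
eef_rot: [0.509, 0.487, 0.514, -0.489]
contact_force: [0.8, 0.2, 0.3]
grip_width: 0.0854
```

```bash
python3 look.py .093,-.0,-.0 scene,side,wrist i -.1,0,.15; python3 - <<'E'
import cv2,numpy as np
a=cv2.imread("pics/scene_i.png")[130:270,120:300]; b=cv2.imread("pics/side_i.png")[120:260,190:370]
cv2.imwrite("pics/i.png",cv2.resize(np.vstack([a,b]),None,fx=2.1,fy=2.1,interpolation=cv2.INTER_CUBIC))
E
```

```text
hand in bed [-0.1411 -0.0004] yaw 90.04 z 0.1821 tilt [-0.006  0.003 -1.   ] F [0.8 0.2 0.3] t 22.45
scene 0.66 case in bed [ 0.0935 -0.0029  0.0037] rms px 0.69
side 0.69 case in bed [ 0.0914 -0.0044 -0.014 ] rms px 0.62
wrist 0.69 case in bed [ 0.0955 -0.0041 -0.0054] rms px 19.15
turn fix xyz deg [-0.   -0.17  0.33] shift to bed (-.1,0,.15) [0.032  0.0006 0.0412]
```

View pics/i.png

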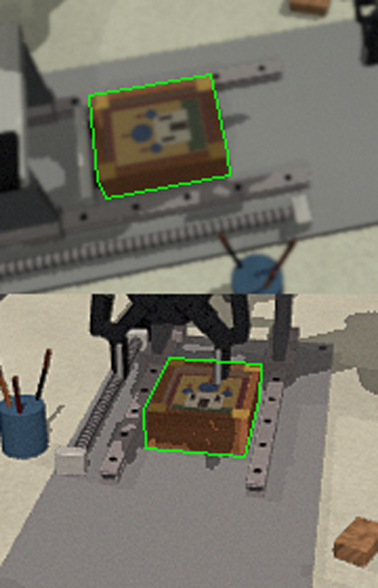

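View pics/wrist_i.png

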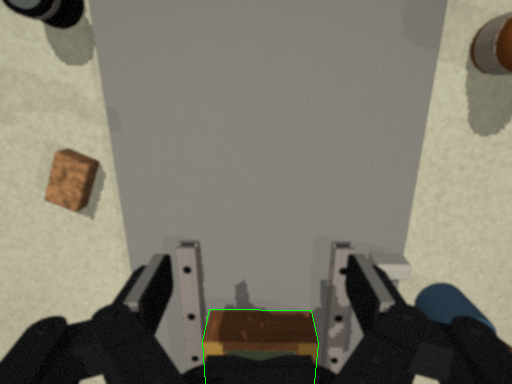

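The case sits against the stop, free of both rails in all three views, and the hand is about 150 mm behind it and lifted. Handing in.

```bash
python3 -c "
from plant import manip
print(manip.sign_off(), manip.state()['contact_force'].round(1), manip.state()['time_s'])"
```

```text
the job is handed in; nothing more can be done
the job is handed in; nothing more can be done
```

The case is up against the rubber buffers, and I handed the job in at about 22.6 s of the 67 s allowed. First I pushed it sideways with both open fingertips on its near long side, which squared and centred it. Then I pushed it from behind down the lane, with both fingertips flat on its trailing end, until the buffers stopped it. The push force was about 5 N and rose to about 17 N at the stop. Afterwards I backed the hand off and lifted it clear.

**Last checks:**

| Camera | x (mm) | y (mm) | Yaw (rad) |
|---|---|---|---|
| Scene | 93.5 | -2.9 | +0.004 |
| Side | 91.4 | -4.4 | -0.014 |
| Wrist (fit spoiled because the gripper hid part of the case) | 95.5 | -4.1 | -0.005 |

- **Position:** all three readings are inside the limits, though they differ by up to 4 mm in x. The hand stalled at the x where the case should meet the buffers.
- **Clearance:** both rails showed clear of the case in every view, and the wrist force read about zero after I backed off. The bystanders looked unmoved, but I didn't measure them again.
- **Readings I set aside:** several side-view fits during the push and one scene fit at the stop were wrong because the hand was in the way. I used the unobstructed views instead.
- **After hand-in:** no verdict was given, and a final state read was refused.

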